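# Close a sample cup into the thermal test fixture and hold the cover down

### The arm

A 6-joint arm with a two-finger parallel gripper is mounted at the origin on the work surface. World frame = base frame: x ahead of the robot, y to its left, z up, the work surface at z = 0. Lengths are in m, angles in rad, forces in N, time in s.
With the tool pointing down it reaches from about 0.25 to 0.775 m from the base axis. Payload 4 kg.
Tool frame: the origin (TCP) lies between the finger pads; the fingertips stand 8 mm ahead of it and the grasp point (between the pads) lies 11 mm behind it; z points along the fingers, y is the line along which they close (so a half turn about z gives the same grasp; the last joint's range is limited). The gripper opens to 94 mm and grips with 3 to 60 N. Pads are 16 mm wide; open, the fingers measure 119 mm over their backs; the gripper's body (75 mm by 177 mm) begins 78 mm behind the grasp point.
Start: joints at [-1.256, 0.087, 1.371, -0, 1.684, -0.103], TCP at [0.223, -0.503, 0.214] pointing down, gripper open.
Joint ranges: [-3.1, 3.1], [-0.76, 2.03], [0.27, 2.55], [-1.08, 4.22], [0.17, 2.65], [-2.57, 2.57]. Speed limits (rad/s): [2.79, 2.79, 3.14, 3.14, 3.14, 3.14].

### API

Orientations are given as [roll, pitch, yaw] about the fixed x, y, z axes, in that order (R = Rz(yaw) Ry(pitch) Rx(roll)).
In Python, from workcell import readout, capture, r, models gives the robot as it stands.
- The arm moves only by the tool jog_arm, never from a script. Its argument "series" is a list of rows, each an object of numbers: "tx", "ty", "tz": the shift along the tool's x, y, z as a fraction of full scale; "wx", "wy", "wz": the turn, a rotation vector about the tool's x, y, z as a fraction of full scale; "fingers": the closure, from 0 (fully open) to 1 (shut). In form: [{"tx": .., "ty": .., "tz": .., "wx": .., "wy": .., "wz": .., "fingers": ..}, ...]. A call has exactly 5 rows; each row is the pose to reach, as a shift and turn from the pose commanded when the call began, along the tool's axes at that moment; what a row does not reach only later rows make up. Full scale, the value 1, is 15 cm for a shift and pi/2 rad for a turn. A row lasts 1/8 s, in which the tool goes at most 62.5 mm and 10.7 degrees, less where a joint would pass 70% of its speed; a pose out of reach is approached as far as the arm can. A call with a number of a shift or a turn outside -1 to 1 is refused whole. A call with a gripper value outside its range is refused whole. The fingers move at their own pace and stop on an object; "squeeze" is the grip in N (left out, the last holds). Time passes only in rows, so rows that repeat a pose let the fingers close, or fill a call up. It gives the time, the measured TCP pose, the force, the opening and the grip force at its end, in the units of the state.
- readout.state(): the state, without advancing time (a new reading comes with each control period).
- capture(name): name is "scene" or "top" or "wrist"; returns a dict with "color" (420x560x3 uint8, red, green, blue), "fov_y" (degrees; the focal length in pixels is half the picture's height over the tangent of half this angle, whatever the lens; pixels are square), "cx", "cy" (the principal point, pixels), "eye" and "orientation" of the camera in the world. Camera axes: x right, y down, z forward; pixel columns grow to the right and rows downward; lengths in m; the calibration is good to about 2 mm. The wrist camera is an equidistant fisheye: a pixel r from the principal point sees the ray r / f radians off the axis. A picture is of the moment at which its call begins. There is no depth.
- r.finish_job(): hands the job in; it is judged then, once.
Trained networks look in a picture, given as the dict that the camera call returned (one of the last four; its "shot" number tells which), for a name from the list of things; names that differ only in an ending like _2 or _b are one class to them, and where a whole thing is asked for, a point or a joint stands for the part that bears it (a point fixed in the world has none). Each returns a list of dicts, best first, with "conf" (0 to 1); they miss things now and then, are a little off and sometimes report something else, mostly with a low value. They report only what shows in the picture. A call takes as long as a camera call. They do not tell look-alikes from the thing itself.
- models.recognise(picture, target): "extent" ([left, top, width, height] in pixels, round what is visible of it).
- models.landmark_of(picture, target): "location" ([row, column] in pixels: a listed point, or the origin of a listed thing).
The state is a dict: "time_s": time; "joint_pos": joint angles; "dq": joint speeds; "effort": joint torques, N m; "ee_pos": TCP position; "orientation": TCP orientation; "force": force on the tool from outside, world axes, zero at the start; "wrist_torque": the same for the moment, N m; "width": finger opening in m; "grasp_force": force on a finger pad.
Only numpy, scipy, OpenCV 4.12 (cv2) and the standard library are available. Lean on these libraries where they do the work, as an engineer would, in place of code of your own. Each camera call takes 0.05 s, during which the arm holds its last target. There are 200 camera calls.

### The job

Nest the narrow sample cup, mouth up, all the way into the cup-shaped well of the heated test fixture and let go of it. Then set the round knobbed cover over it and press the cover straight down until it snaps past the four catches and sits home on the well's lip, and keep pressing it down firmly, with about 12 newtons: the program finishes while the gripper is still holding the cover pressed down. Leave the wide cup, the bottle and the screwdriver where they are.

Things in the scene. Friction and masses are not known exactly. Their poses are not given: they have to be found in the camera images.
- well: Fixed cup-shaped aluminium socket in a dark steel block 150 x 150 x 36 mm on the bench. Origin: on its axis, level with the top of its flat lip (the cover's seat, 88 mm across), 40 mm above the bench; z up. Mouth 54 mm across, tapering to 42 mm at the flat inner floor, 30 mm below the origin. Sprung catches stand round it in this frame's +x, +y, -x and -y directions; diagonals are free.
- well_floor (a point): Point on the well's axis at its inner floor, 30 mm below the lip: where the centre of the cup's underside rests when nested.
- catch0 (a joint): Outward slide (m) of the catch on the well's +x side, 0 at rest, up to 0.0045 against a spring; the other three are alike. Round slippery black nose 10 mm thick and 14 mm wide, centred 13 mm above the lip, top 18 mm above it, inner face 37.5 mm from the well's axis. Behind each is a fixed steel block 61 to 73 mm from the axis, 16 mm above the lip.
- cup: Narrow sample cup, loose, aluminium, about 90 g, upright, mouth up. Origin: centre of its underside, z up. 66 mm tall; from 34 mm up to the rim a straight collar 50 mm across (can be held there), tapering below to 39 mm at the foot; wall 2.5 mm. It fits the well with about 2 mm play; nested home its rim stands 36 mm above the lip.
- cap: Round grey plastic cover, loose, about 120 g, open side down. Origin: centre of its underside, z up. Hollow: 68 mm across outside, 62 mm inside, top face at 44 mm, ceiling at 40 mm (clears the nested cup by 4 mm). Foot flange 80 mm across, 8 mm high, its edge coned in to 73 mm at the underside. Any yaw will do. Home: its underside on the lip, origin at the well's origin.
- cap_knob (a point): Centre of the top of the cover's knob: round, upright, 24 mm across, 28 mm tall, 72 mm above the cover's underside. Pushed down on the well's axis, the cover meets the catches with its underside 13 mm above the lip; the push rises to about 8 to 14 N near 8 mm, then drops suddenly and the catches pull the cover down (up to 20 N) until its underside stops on the rigid lip.
- big_cup: Bystander: wide aluminium cup of the same form and height (66 mm), 67 mm in diameter at the rim and 56 mm at the foot: too wide for the well. Upright on the bench; it can stand in either of the two cup places. Origin: centre of its underside.
- bottle: Bystander: white solvent bottle, 50 mm in diameter, 120 mm tall, upright. Origin: centre of its underside.
- driver: Bystander: screwdriver with black handle, 170 mm long, lying on the bench beyond the fixture. Origin: near its middle, at bench level.
There are look-alikes about, which are no part of the job. Leave any purple or yellow look-alike of the cup alone. What is shaped like the cap but pink is not meant.

How it is judged:
By the outcome, as a careful person would: the job done as asked, in the order asked, and still so for the second after the job is handed in, while the arm keeps its last pose, push and grip.
It also fails if it takes over 53 s, if anything falls off the work surface, if the arm or the gripper's body presses on something with over 40 N, if the wrist force passes 120 N, or if a joint passes its speed limit or range.

## Working session

There is one attempt and no reset: what is moved stays moved. The work goes in short steps, Python scripts to look and compute and a tool call to move; the robot and the scene stay as the last step left them, time stands still between calls to the robot, and variables do not carry over. Pictures are saved under pics/ and viewed, at most 10 in all, crops included, and the job is handed in when it is done.

Besides the shell and the picture viewer there is one more tool, called after "Request:" as a command line: name --argument value ..., lists and objects as JSON in quotes. jog_arm: Moves the arm, as the interface text tells. Shift numbers are shares of 15 cm and turn numbers shares of pi/2 rad, none past 1 either way. Its arguments: {"type":"object","properties":{"series":{"type":"array","items":{"type":"object","properties":{"tx":{"type":"number","minimum":-1,"maximum":1},"ty":{"type":"number","minimum":-1,"maximum":1},"tz":{"type":"number","minimum":-1,"maximum":1},"wx":{"type":"number","minimum":-1,"maximum":1},"wy":{"type":"number","minimum":-1,"maximum":1},"wz":{"type":"number","minimum":-1,"maximum":1},"fingers":{"type":"number"}}}},"squeeze":{"type":"number"}},"required":["series"]}

```bash
mkdir -p pics; ls; cat > h.py <<'E'
import numpy as np, cv2
from scipy.spatial.transform import Rotation as R
from workcell import readout, capture, r, models
def camR(o):
    o=np.array(o,float)
    return o if o.shape==(3,3) else (R.from_euler('xyz',o).as_matrix() if o.size==3 else R.from_quat(o).as_matrix())
def ray(p,row,col,fish=False):
    f=p['color'].shape[0]/2/np.tan(np.radians(p['fov_y'])/2)
    x,y=(col-p['cx'])/f,(row-p['cy'])/f
    if fish:
        t=np.hypot(x,y); s=np.sin(t)/t if t>1e-9 else 1
        d=np.array([x*s,y*s,np.cos(t)])
    else: d=np.array([x,y,1.])
    return camR(p['orientation'])@d
def at(p,row,col,z,fish=False):
    d=ray(p,row,col,fish); e=np.array(p['eye'])
    return e+d*(z-e[2])/d[2]
def save(p,n): cv2.imwrite(f'pics/{n}.png',p['color'][:,:,::-1])
E
python3 - <<'E'
from h import *
Z={'well':.04,'cup':0,'cap':0,'cap_knob':.072,'big_cup':0,'bottle':0,'driver':0}
for n in ('scene','top'):
    p=capture(n); save(p,n)
    print(n,p['fov_y'],p['eye'],p['orientation'])
    for k,z in Z.items():
        for d in models.landmark_of(p,k)[:4]:
            print(k,round(d['conf'],2),np.round(d['location']),np.round(at(p,*d['location'],z),3))
print(readout.state())
a=cv2.imread('pics/scene.png');b=cv2.imread('pics/top.png')
E
```

```text
pics
scene 45.062764669320885 [0.98470092 0.4726972  1.05487103] [-2.57804699 -0.00994182  2.36975748]
well 0.91 [198. 278.] [0.536 0.005 0.04 ]
cup 0.81 [251. 390.] [0.434 0.274 0.   ]
cup 0.72 [218. 362.] [0.412 0.171 0.   ]
cup 0.72 [283. 417.] [0.451 0.366 0.   ]
cap 0.94 [102. 274.] [ 0.307 -0.249  0.   ]
cap 0.65 [119. 235.] [ 0.426 -0.279  0.   ]
cap 0.29 [262. 209.] [0.752 0.003 0.   ]
cap_knob 0.98 [ 83. 276.] [ 0.298 -0.247  0.072]
cap_knob 0.96 [100. 234.] [ 0.424 -0.277  0.072]
big_cup 0.79 [267. 338.] [0.55  0.218 0.   ]
bottle 0.74 [178. 170.] [ 0.675 -0.245  0.   ]
driver 0.77 [259. 207.] [ 0.752 -0.004  0.   ]
top 50.21286529835412 [0.32481674 0.03547408 1.23393854] [-2.96562557  0.0117389  -1.56251005]
well 0.97 [205. 302.] [ 0.543 -0.006  0.04 ]
cup 0.91 [237. 166.] [0.457 0.37  0.   ]
cup 0.74 [248. 203.] [0.427 0.264 0.   ]
cup 0.74 [254. 239.] [0.413 0.165 0.   ]
cup 0.27 [205. 220.] [0.549 0.223 0.   ]
cap 0.73 [247. 402.] [ 0.434 -0.281  0.   ]
cap 0.62 [296. 390.] [ 0.302 -0.246  0.   ]
cap_knob 0.72 [299. 396.] [ 0.295 -0.243  0.072]
cap_knob 0.58 [243. 407.]
[... 162 characters left out ...]
time_s': 0.8, 'joint_pos': array([-1.25608581e+00,  8.71745091e-02,  1.37067380e+00,  2.43753848e-05,
        1.68360800e+00, -1.03082613e-01]), 'dq': array([ 6.76370694e-04, -9.82794051e-05, -2.34531821e-04, -6.86579198e-04,
       -1.15417353e-03,  5.19005369e-04]), 'effort': array([ 1.58610645e-03, -3.39992023e+01, -3.02575314e+01,  7.20529002e-02,
        2.34237226e-02,  1.40742884e-07]), 'ee_pos': array([ 0.22317914, -0.50271053,  0.21353313]), 'orientation': array([ 3.14145455e+00, -1.00623031e-05,  4.17795876e-01]), 'force': array([ 0.6627727 , -0.16637555, -0.33490445]), 'wrist_torque': array([-0.00939244, -0.00577707, -0.02509117]), 'grasp_force': 0.0, 'width': 0.09430794156319726}
```

```bash
python3 - <<'E'
import cv2,numpy as np
a=cv2.imread('pics/scene.png')
c=cv2.resize(a[60:340,150:470],None,fx=2,fy=2,interpolation=cv2.INTER_CUBIC)
cv2.imwrite('pics/crop.png',c)
b=cv2.imread('pics/top.png')
cv2.imwrite('pics/crop2.png',cv2.resize(b[110:330,130:440],None,fx=2.5,fy=2.5,interpolation=cv2.INTER_CUBIC))
E
```

```text
(no output)
```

View pics/crop.png

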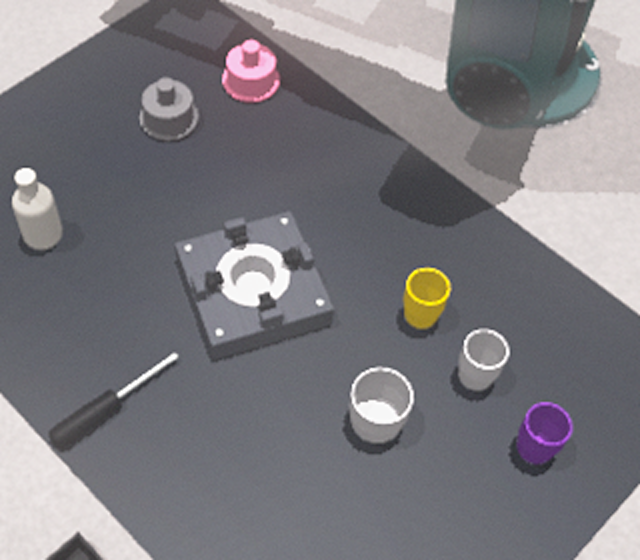

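View pics/crop2.png

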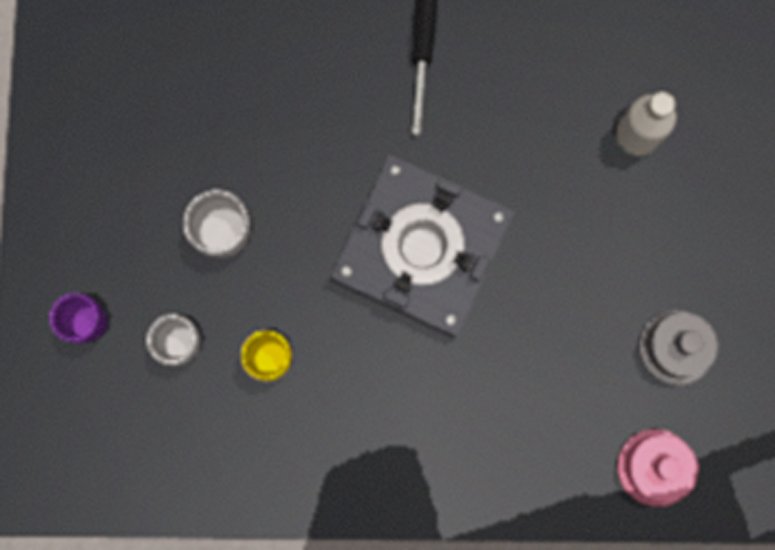

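Candidates, given as top-view pixels (col,row):
- **Cups:** silver narrow at (199,246), yellow at (236,252), purple at (161,237) and wide silver at (217,199). The small silver one fits, because the narrow cup is bare aluminium. It is at about (0.43, 0.267).
- **Covers:** grey at (402,248) and pink at (393,297). The grey one is meant. It is at about (0.43, -0.28).

The enlarged crops confirm both picks. The fixture is turned by about 22°. I'm moving toward the cup now.

Request:
jog_arm --series '[{"tx": 0.8, "ty": -1, "fingers": 0}, {"tx": 0.8, "ty": -1, "fingers": 0}, {"tx": 0.8, "ty": -1, "fingers": 0}, {"tx": 0.8, "ty": -1, "fingers": 0}, {"tx": 0.8, "ty": -1, "fingers": 0}]'

```text
schema error: expected keys tx, ty, tz, wx, wy, wz, fingers
```

Request:
jog_arm --series '[{"tx": 0.8, "ty": -1}, {"tx": 0.8, "ty": -1}, {"tx": 0.8, "ty": -1}, {"tx": 0.8, "ty": -1}, {"tx": 0.8, "ty": -1}]'

```text
schema error: expected keys tx, ty, tz, wx, wy, wz, fingers
```

Request:
jog_arm --series '[{"tx": 0.8, "ty": -1, "wz": -0.35}, {"tx": 0.8, "ty": -1, "wz": -0.35}, {"tx": 0.8, "ty": -1, "wz": -0.35}, {"tx": 0.8, "ty": -1, "wz": -0.35}, {"tx": 0.8, "ty": -1, "wz": -0.35}]'

```text
schema error: expected keys tx, ty, tz, wx, wy, wz, fingers
```

```bash
cat >> h.py <<'E'
def plan(x,y,z,yaw):
    s=readout.state(); M=R.from_euler('xyz',s['orientation'])
    d=M.inv().apply(np.array([x,y,z])-s['ee_pos'])/.15
    w=(M.inv()*R.from_euler('xyz',[np.pi,0,yaw])).as_rotvec()/(np.pi/2)
    print('t',round(s['time_s'],2),'pos',np.round(s['ee_pos'],4),'rpy',np.round(s['orientation'],3),'t/w',np.round(d,3),np.round(w,3))
E
python3 -c "
from h import *
plan(.43,.267,.2,np.pi/2)"
```

```text
t 0.8 pos [ 0.2232 -0.5027  0.2135] rpy [ 3.141 -0.     0.418] t/w [ 3.342 -4.131  0.09 ] [ 0.     0.    -0.734]
```

All keys are required.

Request:
jog_arm --series '[{"tx": 0.8, "ty": -1, "tz": 0, "wx": 0, "wy": 0, "wz": 0, "fingers": 0}, {"tx": 0.8, "ty": -1, "tz": 0, "wx": 0, "wy": 0, "wz": 0, "fingers": 0}, {"tx": 0.8, "ty": -1, "tz": 0, "wx": 0, "wy": 0, "wz": 0, "fingers": 0}, {"tx": 0.8, "ty": -1, "tz": 0, "wx": 0, "wy": 0, "wz": 0, "fingers": 0}, {"tx": 0.8, "ty": -1, "tz": 0, "wx": 0, "wy": 0, "wz": 0, "fingers": 0}]'

```text
time_s: 1.42
ee_pos: [0.2721, -0.3172, 0.2139]
orientation: [3.14, 0.0, 0.419]
force: [-0.7, -0.6, -0.1]
width: 0.0939
grasp_force: 0.0
```

Request:
jog_arm --series '[{"tx": 0.8, "ty": -1, "tz": 0, "wx": 0, "wy": 0, "wz": 0, "fingers": 0}, {"tx": 0.8, "ty": -1, "tz": 0, "wx": 0, "wy": 0, "wz": 0, "fingers": 0}, {"tx": 0.8, "ty": -1, "tz": 0, "wx": 0, "wy": 0, "wz": 0, "fingers": 0}, {"tx": 0.8, "ty": -1, "tz": 0, "wx": 0, "wy": 0, "wz": 0, "fingers": 0}, {"tx": 0.8, "ty": -1, "tz": 0, "wx": 0, "wy": 0, "wz": 0, "fingers": 0}]'

```text
time_s: 2.05
ee_pos: [0.3211, -0.1323, 0.2135]
orientation: [3.141, 0.001, 0.417]
force: [-0.5, -0.5, -0.4]
width: 0.094
grasp_force: 0.0
```

Request:
jog_arm --series '[{"tx": 0.8, "ty": -1, "tz": 0, "wx": 0, "wy": 0, "wz": -0.35, "fingers": 0}, {"tx": 0.8, "ty": -1, "tz": 0, "wx": 0, "wy": 0, "wz": -0.35, "fingers": 0}, {"tx": 0.8, "ty": -1, "tz": 0, "wx": 0, "wy": 0, "wz": -0.35, "fingers": 0}, {"tx": 0.8, "ty": -1, "tz": 0, "wx": 0, "wy": 0, "wz": -0.35, "fingers": 0}, {"tx": 0.8, "ty": -1, "tz": 0, "wx": 0, "wy": 0, "wz": -0.35, "fingers": 0}]'

```text
time_s: 2.68
ee_pos: [0.3702, 0.0529, 0.2131]
orientation: [-3.141, 0.002, 0.964]
force: [-0.4, 0.2, 0.4]
width: 0.0941
grasp_force: 0.0
```

```bash
python3 -c "
from h import *
plan(.43,.267,.2,np.pi/2)"
```

```text
t 2.67 pos [0.3702 0.0529 0.2131] rpy [-3.141e+00  2.000e-03  9.640e-01] t/w [ 1.4   -0.486  0.085] [-0.     0.001 -0.386]
```

Request:
jog_arm --series '[{"tx": 0.7, "ty": -0.24, "tz": 0.05, "wx": 0, "wy": 0, "wz": -0.386, "fingers": 0}, {"tx": 0.7, "ty": -0.24, "tz": 0.05, "wx": 0, "wy": 0, "wz": -0.386, "fingers": 0}, {"tx": 0.7, "ty": -0.24, "tz": 0.05, "wx": 0, "wy": 0, "wz": -0.386, "fingers": 0}, {"tx": 0.7, "ty": -0.24, "tz": 0.05, "wx": 0, "wy": 0, "wz": -0.386, "fingers": 0}, {"tx": 0.7, "ty": -0.24, "tz": 0.05, "wx": 0, "wy": 0, "wz": -0.386, "fingers": 0}]'

```text
time_s: 3.3
ee_pos: [0.4006, 0.1589, 0.2058]
orientation: [-3.142, 0.001, 1.568]
force: [-0.4, 0.2, 0.4]
width: 0.094
grasp_force: 0.0
```

Request:
jog_arm --series '[{"tx": 0.71, "ty": 0.2, "tz": 0, "wx": 0, "wy": 0, "wz": 0, "fingers": 0}, {"tx": 0.71, "ty": 0.2, "tz": 0, "wx": 0, "wy": 0, "wz": 0, "fingers": 0}, {"tx": 0.71, "ty": 0.2, "tz": 0, "wx": 0, "wy": 0, "wz": 0, "fingers": 0}, {"tx": 0.71, "ty": 0.2, "tz": 0, "wx": 0, "wy": 0, "wz": 0, "fingers": 0}, {"tx": 0.71, "ty": 0.2, "tz": 0, "wx": 0, "wy": 0, "wz": 0, "fingers": 0}]'

```text
time_s: 3.92
ee_pos: [0.4295, 0.2664, 0.2062]
orientation: [3.141, 0.0, 1.571]
force: [-0.4, -0.8, 0.4]
width: 0.0938
grasp_force: 0.0
```

```bash
python3 - <<'E'
from h import *
p=capture('wrist'); save(p,'w1'); print(p['fov_y'],p['eye'],p['orientation'])
for k,z in (('cup',0),('well',.04),('big_cup',0)):
    for d in models.landmark_of(p,k)[:4]: print(k,round(d['conf'],2),np.round(d['location']),np.round(at(p,*d['location'],z,True),4))
for d in models.recognise(p,'cup')[:4]: print(d)
plan(.43,.267,.2,np.pi/2)
E
```

```text
65.70646984690485 [0.42888742 0.35118674 0.37749676] [ 2.84829953e+00 -1.31272829e-03  1.78053617e-03]
cup 0.83 [265. 265.] [0.4075 0.1657 0.    ]
cup 0.56 [ 98. 304.] [0.4538 0.3731 0.    ]
well 0.62 [376. 352.] [ 0.5309 -0.0008  0.04  ]
big_cup 0.94 [220. 380.] [0.552  0.2259 0.    ]
{'extent': [280.1, 70.4, 49.9, 55.4], 'conf': 0.91}
{'extent': [242.6, 250.5, 49.9, 61.2], 'conf': 0.68}
{'extent': [256.5, 176.4, 50.7, 51.7], 'conf': 0.66}
t 4.17 pos [0.4292 0.2676 0.2063] rpy [ 3.141 -0.     1.573] t/w [-0.004  0.005  0.042] [ 0.    -0.     0.001]
```

View pics/w1.png

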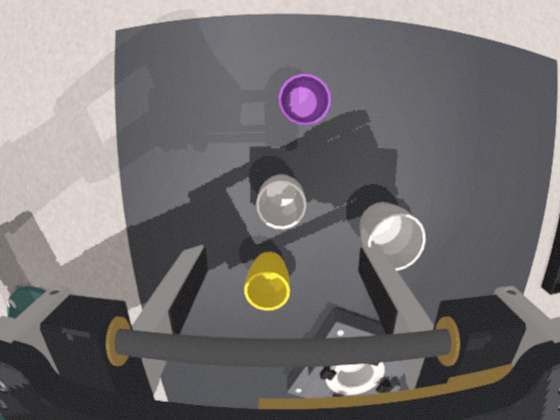

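The wrist view shows the bare aluminium narrow cup at (281,202), yellow at (267,283), purple at (304,99) and the wide cup at (393,236). I'll refine the cup by fitting its projected outline to the detected box.

```bash
cat >> h.py <<'E'
from scipy.optimize import least_squares
def proj(p,P,fish):
    f=p['color'].shape[0]/2/np.tan(np.radians(p['fov_y'])/2)
    c=(np.atleast_2d(P)-np.array(p['eye']))@camR(p['orientation'])
    if fish:
        h=np.hypot(c[:,0],c[:,1]); k=np.arctan2(h,c[:,2])/h
    else: k=1/c[:,2]
    return np.c_[p['cx']+f*c[:,0]*k,p['cy']+f*c[:,1]*k]
def fitbox(p,ext,circ,xy0,fish):  # circ: list of (radius,z)
    a=np.linspace(0,2*np.pi,73)
    def res(q):
        P=np.concatenate([np.c_[q[0]+r*np.cos(a),q[1]+r*np.sin(a),0*a+z] for r,z in circ]); u=proj(p,P,fish)
        return np.r_[u.min(0),u.max(0)]-np.r_[ext[0],ext[1],ext[0]+ext[2],ext[1]+ext[3]]
    s=least_squares(res,xy0); return s.x,s.fun
E
python3 - <<'E'
from h import *
C=[(.025,.066),(.025,.034),(.0195,0)]
for n,xy in (('wrist',(.43,.267)),('top',(.43,.267)),('scene',(.43,.267))):
    p=capture(n); fi=n=='wrist'; c=proj(p,[*xy,.04],fi)[0]
    for d in models.recognise(p,'cup'):
        e=d['extent']
        if np.hypot(e[0]+e[2]/2-c[0],e[1]+e[3]/2-c[1])<20:
            x,f=fitbox(p,e,C,xy,fi); print(n,round(d['conf'],2),np.round(x,4),np.round(f,1))
plan(.43,.267,.2,np.pi/2)
E
```

```text
wrist 0.95 [0.4271 0.2649] [-2.1  0.2  2.1 -0.1]
top 0.7 [0.4236 0.2618] [-2.6 -0.3  2.8  0.3]
scene 0.68 [0.4361 0.2644] [ 1.3 -2.7 -1.3  2.7]
t 4.47 pos [0.4291 0.2682 0.2059] rpy [-3.142  0.     1.574] t/w [-0.008  0.006  0.04 ] [-0.     0.     0.002]
```

Request:
jog_arm --series '[{"tx": -0.02, "ty": -0.014, "tz": 0.3, "wx": 0, "wy": 0, "wz": 0, "fingers": 0}, {"tx": -0.02, "ty": -0.014, "tz": 0.6, "wx": 0, "wy": 0, "wz": 0, "fingers": 0}, {"tx": -0.02, "ty": -0.014, "tz": 0.8, "wx": 0, "wy": 0, "wz": 0, "fingers": 0}, {"tx": -0.02, "ty": -0.014, "tz": 0.9, "wx": 0, "wy": 0, "wz": 0, "fingers": 0}, {"tx": -0.02, "ty": -0.014, "tz": 0.9, "wx": 0, "wy": 0, "wz": 0, "fingers": 0}]'

```text
time_s: 5.1
ee_pos: [0.4266, 0.265, 0.0702]
orientation: [-3.14, 0.001, 1.574]
force: [0.4, -0.8, -0.4]
width: 0.0941
grasp_force: 0.0
```

Request:
jog_arm --series '[{"tx": 0, "ty": 0, "tz": 0.16, "wx": 0, "wy": 0, "wz": 0, "fingers": 0}, {"tx": 0, "ty": 0, "tz": 0.16, "wx": 0, "wy": 0, "wz": 0, "fingers": 1}, {"tx": 0, "ty": 0, "tz": 0.16, "wx": 0, "wy": 0, "wz": 0, "fingers": 1}, {"tx": 0, "ty": 0, "tz": 0.16, "wx": 0, "wy": 0, "wz": 0, "fingers": 1}, {"tx": 0, "ty": 0, "tz": 0.16, "wx": 0, "wy": 0, "wz": 0, "fingers": 1}]' --squeeze 15

```text
time_s: 5.72
ee_pos: [0.4276, 0.2654, 0.0479]
orientation: [3.14, -0.001, 1.574]
force: [0.6, -0.7, 0.5]
width: 0.0567
grasp_force: 0.0
```

```bash
python3 - <<'E'
from h import *
p=capture('wrist'); save(p,'w2')
plan(.54,0,.2,np.pi/2)
print({k:readout.state()[k] for k in('width','grasp_force','force')})
E
```

```text
t 5.78 pos [0.4275 0.2653 0.0476] rpy [ 3.14  -0.     1.574] t/w [-1.771  0.746 -1.016] [ 0.001 -0.     0.002]
{'width': 0.0536722550686637, 'grasp_force': 0.0, 'force': array([-0.51433427,  0.62297757,  1.26477727])}
```

Request:
jog_arm --series '[{"tx": 0, "ty": 0, "tz": 0, "wx": 0, "wy": 0, "wz": 0, "fingers": 1}, {"tx": 0, "ty": 0, "tz": 0, "wx": 0, "wy": 0, "wz": 0, "fingers": 1}, {"tx": 0, "ty": 0, "tz": 0, "wx": 0, "wy": 0, "wz": 0, "fingers": 1}, {"tx": 0, "ty": 0, "tz": -0.15, "wx": 0, "wy": 0, "wz": 0, "fingers": 1}, {"tx": 0, "ty": 0, "tz": -0.3, "wx": 0, "wy": 0, "wz": 0, "fingers": 1}]'

```text
time_s: 6.4
ee_pos: [0.4263, 0.2648, 0.0914]
orientation: [-3.139, 0.001, 1.574]
force: [-0.3, -0.3, -1.2]
width: 0.0488
grasp_force: 15.0
```

Request:
jog_arm --series '[{"tx": 0, "ty": 0, "tz": -0.2, "wx": 0, "wy": 0, "wz": 0, "fingers": 1}, {"tx": 0, "ty": 0, "tz": -0.4, "wx": 0, "wy": 0, "wz": 0, "fingers": 1}, {"tx": 0, "ty": 0, "tz": -0.55, "wx": 0, "wy": 0, "wz": 0, "fingers": 1}, {"tx": 0, "ty": 0, "tz": -0.55, "wx": 0, "wy": 0, "wz": 0, "fingers": 1}, {"tx": 0, "ty": 0, "tz": -0.55, "wx": 0, "wy": 0, "wz": 0, "fingers": 1}]'

```text
time_s: 7.02
ee_pos: [0.4264, 0.2648, 0.1728]
orientation: [-3.139, 0.001, 1.574]
force: [0.4, 0.8, -1.5]
width: 0.0489
grasp_force: 15.0
```

```bash
python3 - <<'E'
from h import *
p=capture('wrist'); save(p,'w3')
for k,z in (('well',.04),('well_floor',.01)):
    for d in models.landmark_of(p,k)[:2]: print(k,round(d['conf'],2),np.round(d['location']),np.round(at(p,*d['location'],z,True),4))
q=capture('top')
for k,z in (('well',.04),('well_floor',.01)):
    for d in models.landmark_of(q,k)[:2]: print(k,round(d['conf'],2),np.round(d['location']),np.round(at(q,*d['location'],z),4))
plan(.54,0,.2,np.pi/2)
E
```

```text
well 0.89 [392. 360.] [ 0.5336 -0.0019  0.04  ]
well_floor 0.87 [377. 360.] [ 0.5392 -0.0008  0.01  ]
well_floor 0.41 [231. 391.] [0.5501 0.2257 0.01  ]
well 0.79 [207. 299.] [0.5353 0.0014 0.04  ]
well 0.19 [244. 194.] [0.4332 0.2831 0.04  ]
well_floor 0.94 [209. 296.] [0.5358 0.008  0.01  ]
t 7.33 pos [0.4267 0.2649 0.1735] rpy [-3.140e+00  1.000e-03  1.574e+00] t/w [-1.769  0.749 -0.176] [-0.001  0.     0.002]
```

Request:
jog_arm --series '[{"tx": -1, "ty": 0.4, "tz": 0, "wx": 0, "wy": 0, "wz": 0, "fingers": 1}, {"tx": -1, "ty": 0.4, "tz": 0, "wx": 0, "wy": 0, "wz": 0, "fingers": 1}, {"tx": -1, "ty": 0.4, "tz": 0, "wx": 0, "wy": 0, "wz": 0, "fingers": 1}, {"tx": -1, "ty": 0.4, "tz": 0, "wx": 0, "wy": 0, "wz": 0, "fingers": 1}, {"tx": -1, "ty": 0.4, "tz": 0, "wx": 0, "wy": 0, "wz": 0, "fingers": 1}]'

```text
time_s: 7.95
ee_pos: [0.4873, 0.1158, 0.1742]
orientation: [-3.141, -0.001, 1.574]
force: [-0.2, 0.4, -1.0]
width: 0.0489
grasp_force: 15.0
```

Request:
jog_arm --series '[{"tx": -1, "ty": 0.4, "tz": 0, "wx": 0, "wy": 0, "wz": -0.25, "fingers": 1}, {"tx": -1, "ty": 0.4, "tz": 0, "wx": 0, "wy": 0, "wz": -0.25, "fingers": 1}, {"tx": -1, "ty": 0.4, "tz": 0, "wx": 0, "wy": 0, "wz": -0.25, "fingers": 1}, {"tx": -1, "ty": 0.4, "tz": 0, "wx": 0, "wy": 0, "wz": -0.25, "fingers": 1}, {"tx": -1, "ty": 0.4, "tz": 0, "wx": 0, "wy": 0, "wz": -0.25, "fingers": 1}]'

```text
time_s: 8.57
ee_pos: [0.5478, -0.0329, 0.1743]
orientation: [-3.141, -0.001, 1.968]
force: [0.0, 1.2, -1.0]
width: 0.049
grasp_force: 15.0
```

```bash
python3 - <<'E'
from h import *
p=capture('wrist'); save(p,'w4')
for k,z in (('well',.04),('well_floor',.01)):
    for d in models.landmark_of(p,k)[:2]: print(k,round(d['conf'],2),np.round(d['location']),np.round(at(p,*d['location'],z,True),4))
for d in models.recognise(p,'well')[:2]:print(d)
for d in models.recognise(p,'cup')[:2]:print(d)
plan(.537,0,.17,np.radians(112.5))
np.savez('w4',**{k:p[k] for k in('color','fov_y','cx','cy','eye','orientation')})
E
```

```text
well 0.6 [167. 282.] [0.533 0.001 0.04 ]
well_floor 0.93 [167. 283.] [ 0.5359 -0.0025  0.01  ]
{'extent': [234.4, 120.2, 98.4, 99.3], 'conf': 0.7}
t 8.82 pos [ 0.5478 -0.0331  0.1747] rpy [3.141 0.    1.969] t/w [0.232 0.019 0.031] [0.    0.    0.003]
```

View pics/w4.png

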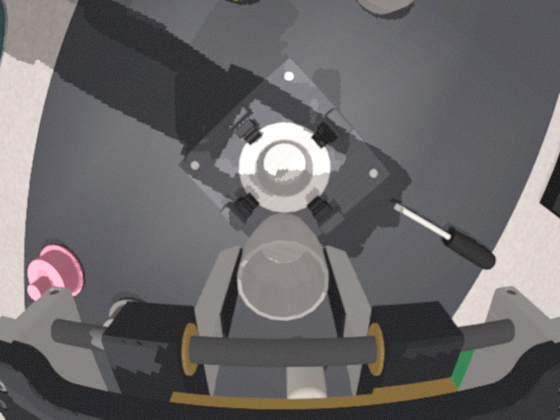

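The wrist view shows the well lip centred at about (285,167) with catches on the image diagonals, so the fingers are on the free diagonals. The held cup's rim is at about (283,277). I'll measure the lip circle and the cup rim metrically.

```bash
python3 - <<'E'
from h import *
p=dict(np.load('w4.npz')); img=p['color']
g=cv2.cvtColor(img,cv2.COLOR_RGB2GRAY)
m=((g>165)&(img.max(2).astype(int)-img.min(2)<40)).astype(np.uint8); roi=np.zeros_like(m); roi[110:222,225:342]=1; m*=roi
n,l,s,c=cv2.connectedComponentsWithStats(m); i=1+np.argmax(s[1:,4]); print(s[i])
h=cv2.convexHull(np.argwhere(l==i)[:,::-1].astype(np.int32))[:,0]
W=np.array([at(p,y,x,.04,True)[:2] for x,y in h])
f=least_squares(lambda q:np.hypot(*(W-q[:2]).T)-q[2],[.535,0,.044],loss='soft_l1',f_scale=.001)
print('lip',f.x, np.round(f.fun*1e3,1).tolist())
# predicted projections for check
a=np.linspace(0,2*np.pi,73)
v=img[:,:,::-1].copy()
s=[.5478,-.0331,.1747]
for (x,y,z,r) in ((*f.x[:2],.04,.044),(s[0],s[1],s[2]+.019,.025),(s[0],s[1],s[2]-.047,.0195)):
    u=proj(p,np.c_[x+r*np.cos(a),y+r*np.sin(a),0*a+z],True)
    cv2.polylines(v,[np.round(u*8).astype(np.int32)],True,(0,0,255),1,cv2.LINE_AA,3); print(u.min(0),u.max(0))
cv2.imwrite('pics/ov.png',cv2.resize(v[100:330,180:400],None,fx=2.6,fy=2.6,interpolation=cv2.INTER_CUBIC))
E
```

```text
[ 238  122   93   90 4717]
lip [0.53490048 0.00132565 0.04352012] [0.5, -0.1, 0.0, -0.2, -0.7, 0.1, 0.1, 0.1, -0.1, 0.1, 0.1, -0.7, -0.5, -0.4, 0.7, 0.4, 0.4, 0.4, -0.0, -0.5, 0.3, 0.1, 0.2, 0.2, -0.8, -1.1, -1.4, -0.0, 0.6, 0.7, 0.9]
[237.89602629 121.1736059 ] [330.06427804 211.91407993]
[235.79484284 238.80901225] [329.45902412 320.27479974]
[255.45055645 211.50809419] [309.61609373 261.94211335]
```

View pics/ov.png

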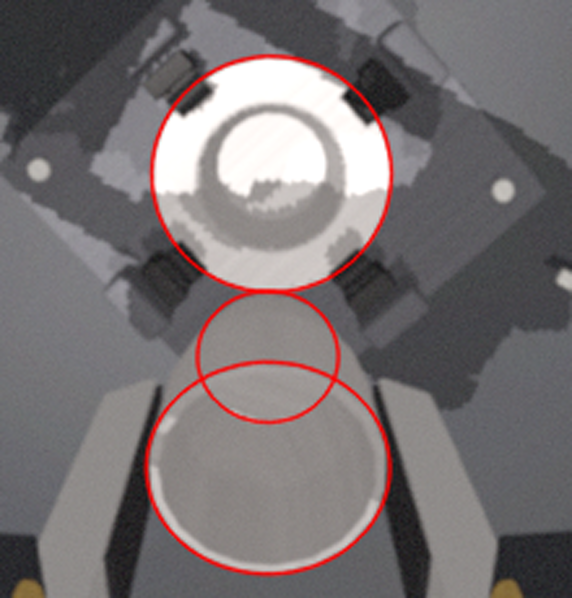

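Request:
jog_arm --series '[{"tx": 0.245, "ty": 0.01, "tz": 0, "wx": 0, "wy": 0, "wz": 0, "fingers": 1}, {"tx": 0.245, "ty": 0.01, "tz": 0, "wx": 0, "wy": 0, "wz": 0, "fingers": 1}, {"tx": 0.245, "ty": 0.01, "tz": 0.2, "wx": 0, "wy": 0, "wz": 0, "fingers": 1}, {"tx": 0.245, "ty": 0.01, "tz": 0.4, "wx": 0, "wy": 0, "wz": 0, "fingers": 1}, {"tx": 0.245, "ty": 0.01, "tz": 0.5, "wx": 0, "wy": 0, "wz": 0, "fingers": 1}]'

```text
time_s: 9.45
ee_pos: [0.5344, -0.0001, 0.0977]
orientation: [-3.139, -0.001, 1.967]
force: [-0.5, 0.2, 0.1]
width: 0.049
grasp_force: 15.0
```

```bash
python3 - <<'E'
from h import *
plan(.5349,.0013,.058,np.radians(112.5))
E
```

```text
t 9.45 pos [ 5.344e-01 -1.000e-04  9.770e-02] rpy [-3.139e+00 -1.000e-03  1.967e+00] t/w [0.007 0.007 0.264] [-0.002 -0.     0.002]
```

Request:
jog_arm --series '[{"tx": 0.006, "ty": 0.006, "tz": 0.06, "wx": 0, "wy": 0, "wz": 0, "fingers": 1}, {"tx": 0.006, "ty": 0.006, "tz": 0.12, "wx": 0, "wy": 0, "wz": 0, "fingers": 1}, {"tx": 0.006, "ty": 0.006, "tz": 0.17, "wx": 0, "wy": 0, "wz": 0, "fingers": 1}, {"tx": 0.006, "ty": 0.006, "tz": 0.2, "wx": 0, "wy": 0, "wz": 0, "fingers": 1}, {"tx": 0.006, "ty": 0.006, "tz": 0.22, "wx": 0, "wy": 0, "wz": 0, "fingers": 1}]'

```text
time_s: 10.07
ee_pos: [0.5359, 0.0011, 0.0665]
orientation: [3.141, 0.0, 1.967]
force: [0.4, 0.3, -0.0]
width: 0.0489
grasp_force: 15.0
```

Request:
jog_arm --series '[{"tx": 0, "ty": 0, "tz": 0.02, "wx": 0, "wy": 0, "wz": 0, "fingers": 1}, {"tx": 0, "ty": 0, "tz": 0.035, "wx": 0, "wy": 0, "wz": 0, "fingers": 1}, {"tx": 0, "ty": 0, "tz": 0.05, "wx": 0, "wy": 0, "wz": 0, "fingers": 1}, {"tx": 0, "ty": 0, "tz": 0.055, "wx": 0, "wy": 0, "wz": 0, "fingers": 1}, {"tx": 0, "ty": 0, "tz": 0.055, "wx": 0, "wy": 0, "wz": 0, "fingers": 1}]'

```text
time_s: 10.7
ee_pos: [0.5357, 0.0012, 0.0582]
orientation: [-3.142, 0.0, 1.967]
force: [-0.4, 0.4, -1.4]
width: 0.049
grasp_force: 15.0
```

Request:
jog_arm --series '[{"tx": 0, "ty": 0, "tz": 0.005, "wx": 0, "wy": 0, "wz": 0, "fingers": 1}, {"tx": 0, "ty": 0, "tz": 0.01, "wx": 0, "wy": 0, "wz": 0, "fingers": 1}, {"tx": 0, "ty": 0, "tz": 0.014, "wx": 0, "wy": 0, "wz": 0, "fingers": 1}, {"tx": 0, "ty": 0, "tz": 0.014, "wx": 0, "wy": 0, "wz": 0, "fingers": 1}, {"tx": 0, "ty": 0, "tz": 0.014, "wx": 0, "wy": 0, "wz": 0, "fingers": 1}]'

```text
time_s: 11.32
ee_pos: [0.536, 0.0011, 0.0574]
orientation: [3.141, 0.001, 1.967]
force: [-1.7, 0.1, 4.6]
width: 0.0487
grasp_force: 15.0
```

Request:
jog_arm --series '[{"tx": 0, "ty": 0, "tz": 0, "wx": 0, "wy": 0, "wz": 0, "fingers": 0}, {"tx": 0, "ty": 0, "tz": 0, "wx": 0, "wy": 0, "wz": 0, "fingers": 0}, {"tx": 0, "ty": 0, "tz": 0, "wx": 0, "wy": 0, "wz": 0, "fingers": 0}, {"tx": 0, "ty": 0, "tz": 0, "wx": 0, "wy": 0, "wz": 0, "fingers": 0}, {"tx": 0, "ty": 0, "tz": -0.2, "wx": 0, "wy": 0, "wz": 0, "fingers": 0}]'

```text
time_s: 11.95
ee_pos: [0.5335, 0.0014, 0.0834]
orientation: [-3.136, -0.003, 1.967]
force: [1.0, -0.2, 1.0]
width: 0.0929
grasp_force: 0.0
```

Request:
jog_arm --series '[{"tx": 0, "ty": 0, "tz": -0.3, "wx": 0, "wy": 0, "wz": 0, "fingers": 0}, {"tx": 0, "ty": 0, "tz": -0.6, "wx": 0, "wy": 0, "wz": 0, "fingers": 0}, {"tx": -0.4, "ty": 0, "tz": -0.8, "wx": 0, "wy": 0, "wz": 0, "fingers": 0}, {"tx": -0.8, "ty": 0, "tz": -0.8, "wx": 0, "wy": 0, "wz": 0, "fingers": 0}, {"tx": -0.8, "ty": 0, "tz": -0.8, "wx": 0, "wy": 0, "wz": 0, "fingers": 0}]'

```text
time_s: 12.58
ee_pos: [0.5828, -0.1132, 0.2056]
orientation: [-3.141, 0.001, 1.962]
force: [-0.5, -0.2, -0.4]
width: 0.0939
grasp_force: 0.0
```

```bash
python3 - <<'E'
from h import *
p=capture('wrist'); save(p,'w5')
for k,z in (('cup',.01),('cap',0),('cap_knob',.072)):
    for d in models.landmark_of(p,k)[:3]: print(k,round(d['conf'],2),np.round(d['location']),np.round(at(p,*d['location'],z,True),4))
np.savez('w5',**{k:p[k] for k in('color','fov_y','cx','cy','eye','orientation')})
v=p['color'][:,:,::-1].copy(); a=np.linspace(0,2*np.pi,73)
for z,r in ((.076,.025),(.04,.044)):
    u=proj(p,np.c_[.5355+r*np.cos(a),.0012+r*np.sin(a),0*a+z],True); cv2.polylines(v,[np.round(u*8).astype(np.int32)],True,(0,0,255),1,cv2.LINE_AA,3)
c=u.mean(0).astype(int); print(c)
y0,x0=max(c[1]-80,0),max(c[0]-100,0)
cv2.imwrite('pics/ov5.png',cv2.resize(v[y0:y0+160,x0:x0+200],None,fx=3.5,fy=3.5,interpolation=cv2.INTER_CUBIC))
plan(.432,-.278,.2,np.radians(112.5))
E
```

```text
cup 0.79 [ 80. 285.] [0.5376 0.0043 0.01  ]
cup 0.44 [160. 440.] [ 0.7459 -0.0029  0.01  ]
cap 0.85 [206.  61.] [ 0.2973 -0.2531 -0.    ]
cap 0.56 [255. 136.] [ 0.4326 -0.2733  0.    ]
cap_knob 0.96 [278. 108.] [ 0.4259 -0.2746  0.072 ]
cap_knob 0.7 [217.  29.] [ 0.2949 -0.2481  0.072 ]
[283  79]
t 12.78 pos [ 0.5815 -0.1085  0.2057] rpy [-3.141e+00 -1.000e-03  1.968e+00] t/w [-0.657 -1.356  0.038] [-0.    -0.001  0.003]
```

View pics/ov5.png

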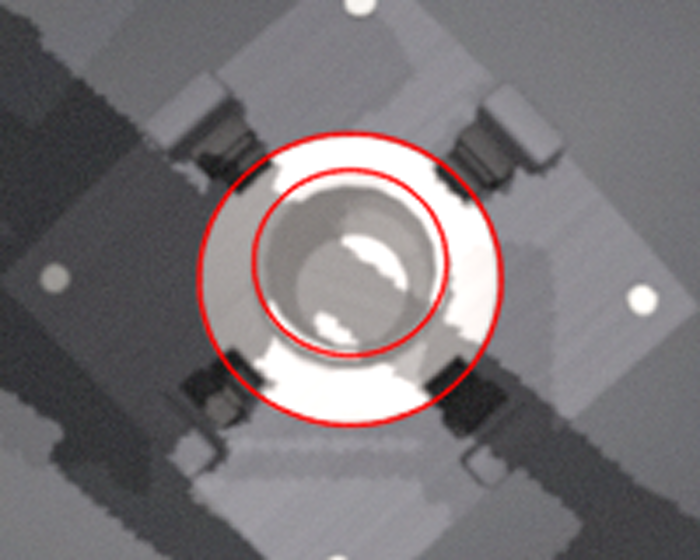

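The cup sits concentric in the well; its inner edge matches the nested prediction (crop centre 350,270). Next is the grey cover, with its knob near (0.43, -0.276).

Request:
jog_arm --series '[{"tx": -0.34, "ty": -0.7, "tz": 0, "wx": 0, "wy": 0, "wz": 0, "fingers": 0.4}, {"tx": -0.34, "ty": -0.7, "tz": 0, "wx": 0, "wy": 0, "wz": 0, "fingers": 0.4}, {"tx": -0.34, "ty": -0.7, "tz": 0, "wx": 0, "wy": 0, "wz": 0, "fingers": 0.4}, {"tx": -0.34, "ty": -0.7, "tz": 0, "wx": 0, "wy": 0, "wz": 0, "fingers": 0.4}, {"tx": -0.34, "ty": -0.7, "tz": 0, "wx": 0, "wy": 0, "wz": 0, "fingers": 0.4}]'

```text
time_s: 13.4
ee_pos: [0.5055, -0.1956, 0.2061]
orientation: [3.141, -0.0, 1.969]
force: [-0.5, -0.0, 0.0]
width: 0.0565
grasp_force: 0.0
```

Request:
jog_arm --series '[{"tx": -0.32, "ty": -0.66, "tz": 0.1, "wx": 0, "wy": 0, "wz": 0, "fingers": 0.4}, {"tx": -0.32, "ty": -0.66, "tz": 0.1, "wx": 0, "wy": 0, "wz": 0, "fingers": 0.4}, {"tx": -0.32, "ty": -0.66, "tz": 0.1, "wx": 0, "wy": 0, "wz": 0, "fingers": 0.4}, {"tx": -0.32, "ty": -0.66, "tz": 0.1, "wx": 0, "wy": 0, "wz": 0, "fingers": 0.4}, {"tx": -0.32, "ty": -0.66, "tz": 0.1, "wx": 0, "wy": 0, "wz": 0, "fingers": 0.4}]'

```text
time_s: 14.02
ee_pos: [0.4331, -0.2785, 0.1914]
orientation: [3.141, 0.0, 1.969]
force: [1.1, -0.7, 0.4]
width: 0.0564
grasp_force: 0.0
```

```bash
python3 - <<'E'
from h import *
p=capture('wrist'); save(p,'w6')
for k,z in (('cap',0),('cap_knob',.072)):
    for d in models.landmark_of(p,k)[:3]: print(k,round(d['conf'],2),np.round(d['location']),np.round(at(p,*d['location'],z,True),4))
C=[(.04,.008),(.04,.003),(.034,.044),(.012,.072)]
for d in models.recognise(p,'cap')[:3]:
    x,f=fitbox(p,d['extent'],C,(.43,-.276),True); print(d,np.round(x,4),np.round(f,1))
np.savez('w6',**{k:p[k] for k in('color','fov_y','cx','cy','eye','orientation')})
plan(.431,-.276,.2,np.radians(112.5)); print(readout.state()['width'])
v=p['color'][:,:,::-1].copy(); a=np.linspace(0,2*np.pi,73)
for r,z in C:
    u=proj(p,np.c_[.43+r*np.cos(a),-.2745+r*np.sin(a),0*a+z],True); cv2.polylines(v,[np.round(u*8).astype(np.int32)],True,(0,0,255),1,cv2.LINE_AA,3)
cv2.imwrite('pics/ov6.png',cv2.resize(v[100:340,120:440],None,fx=2.5,fy=2.5,interpolation=cv2.INTER_CUBIC))
E
```

```text
cap 0.81 [124. 181.] [ 0.2961 -0.2505  0.    ]
cap 0.78 [186. 280.] [ 0.4283 -0.2739  0.    ]
cap_knob 0.86 [128. 161.] [ 0.2995 -0.2503  0.072 ]
cap_knob 0.57 [204. 279.] [ 0.4286 -0.2751  0.072 ]
{'extent': [245.9, 152.9, 69.4, 73.5], 'conf': 0.75} [ 0.4292 -0.2742] [-1.  -1.1  1.   1.1]
{'extent': [140.6, 89.6, 76.9, 72.5], 'conf': 0.64} [ 0.2998 -0.2508] [ 0.3  0.9 -0.3 -0.9]
t 14.22 pos [ 0.4326 -0.2789  0.1913] rpy [3.141 0.    1.968] t/w [ 0.022 -0.002 -0.058] [0.    0.    0.003]
0.05664744287317136
```

View pics/ov6.png

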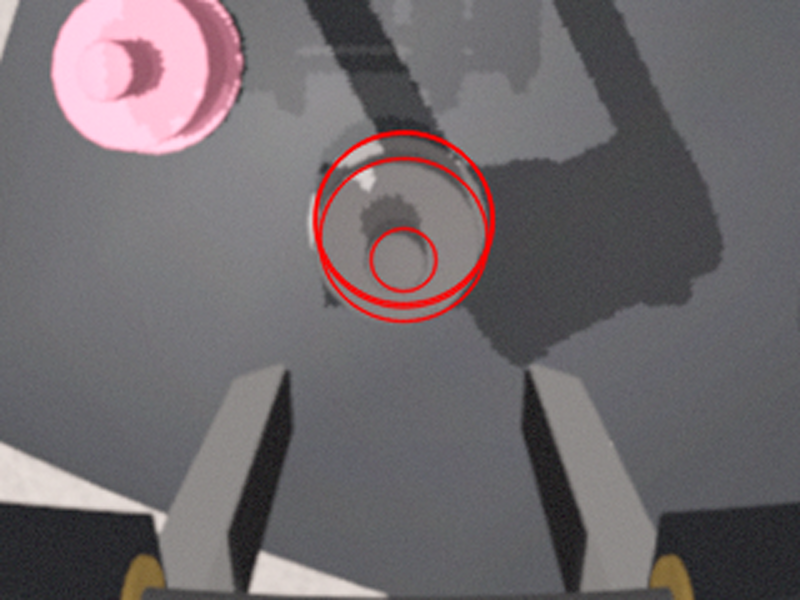

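The grey cover is at crop (400,230), with its knob at (398,262); the projection lies within 2 mm. The pink one is clear at upper left. Descending on (0.4286, -0.275).

Request:
jog_arm --series '[{"tx": 0.034, "ty": -0.015, "tz": 0.3, "wx": 0, "wy": 0, "wz": 0, "fingers": 0.4}, {"tx": 0.034, "ty": -0.015, "tz": 0.55, "wx": 0, "wy": 0, "wz": 0, "fingers": 0.4}, {"tx": 0.034, "ty": -0.015, "tz": 0.72, "wx": 0, "wy": 0, "wz": 0, "fingers": 0.4}, {"tx": 0.034, "ty": -0.015, "tz": 0.8, "wx": 0, "wy": 0, "wz": 0, "fingers": 0.4}, {"tx": 0.034, "ty": -0.015, "tz": 0.85, "wx": 0, "wy": 0, "wz": 0, "fingers": 0.4}]'

```text
time_s: 14.85
ee_pos: [0.4283, -0.2758, 0.0636]
orientation: [3.141, 0.0, 1.967]
force: [0.6, 0.1, 0.7]
width: 0.0563
grasp_force: 0.0
```

```bash
python3 -c "
from h import *
plan(.4286,-.275,.0535,np.radians(112.5))"
```

```text
t 14.85 pos [ 0.4283 -0.2758  0.0636] rpy [3.141 0.    1.967] t/w [0.004 0.004 0.068] [0.    0.    0.002]
```

Request:
jog_arm --series '[{"tx": 0.004, "ty": 0, "tz": 0.04, "wx": 0, "wy": 0, "wz": 0, "fingers": 0.4}, {"tx": 0.004, "ty": 0, "tz": 0.066, "wx": 0, "wy": 0, "wz": 0, "fingers": 0.4}, {"tx": 0.004, "ty": 0, "tz": 0.066, "wx": 0, "wy": 0, "wz": 0, "fingers": 1}, {"tx": 0.004, "ty": 0, "tz": 0.066, "wx": 0, "wy": 0, "wz": 0, "fingers": 1}, {"tx": 0.004, "ty": 0, "tz": 0.066, "wx": 0, "wy": 0, "wz": 0, "fingers": 1}]' --squeeze 50

```text
time_s: 15.48
ee_pos: [0.4279, -0.2754, 0.0541]
orientation: [3.141, 0.001, 1.967]
force: [0.3, -0.2, 0.4]
width: 0.03
grasp_force: 0.0
```

Request:
jog_arm --series '[{"tx": 0, "ty": 0, "tz": 0, "wx": 0, "wy": 0, "wz": 0, "fingers": 1}, {"tx": 0, "ty": 0, "tz": 0, "wx": 0, "wy": 0, "wz": 0, "fingers": 1}, {"tx": 0, "ty": 0, "tz": 0, "wx": 0, "wy": 0, "wz": 0, "fingers": 1}, {"tx": 0, "ty": 0, "tz": -0.1, "wx": 0, "wy": 0, "wz": 0, "fingers": 1}, {"tx": 0, "ty": 0, "tz": -0.3, "wx": 0, "wy": 0, "wz": 0, "fingers": 1}]'

```text
time_s: 16.1
ee_pos: [0.4266, -0.2743, 0.0981]
orientation: [-3.14, -0.004, 1.967]
force: [0.4, 0.5, -1.2]
width: 0.0235
grasp_force: 50.0
```

Request:
jog_arm --series '[{"tx": 0, "ty": 0, "tz": -0.3, "wx": 0, "wy": 0, "wz": 0, "fingers": 1}, {"tx": 0.2, "ty": 0.2, "tz": -0.6, "wx": 0, "wy": 0, "wz": 0, "fingers": 1}, {"tx": 0.45, "ty": 0.45, "tz": -0.67, "wx": 0, "wy": 0, "wz": 0, "fingers": 1}, {"tx": 0.7, "ty": 0.69, "tz": -0.67, "wx": 0, "wy": 0, "wz": 0, "fingers": 1}, {"tx": 0.7, "ty": 0.69, "tz": -0.67, "wx": 0, "wy": 0, "wz": 0, "fingers": 1}]'

```text
time_s: 16.73
ee_pos: [0.4835, -0.1354, 0.2003]
orientation: [3.14, 0.0, 1.972]
force: [-0.1, 0.2, -1.0]
width: 0.0232
grasp_force: 50.0
```

Request:
jog_arm --series '[{"tx": 0.3, "ty": 0.3, "tz": 0, "wx": 0, "wy": 0, "wz": 0, "fingers": 1}, {"tx": 0.5, "ty": 0.5, "tz": 0, "wx": 0, "wy": 0, "wz": 0, "fingers": 1}, {"tx": 0.65, "ty": 0.65, "tz": 0, "wx": 0, "wy": 0, "wz": 0, "fingers": 1}, {"tx": 0.71, "ty": 0.69, "tz": 0, "wx": 0, "wy": 0, "wz": 0, "fingers": 1}, {"tx": 0.71, "ty": 0.69, "tz": 0, "wx": 0, "wy": 0, "wz": 0, "fingers": 1}]'

```text
time_s: 17.35
ee_pos: [0.5368, -0.0009, 0.1992]
orientation: [-3.141, 0.001, 1.967]
force: [0.1, -1.0, -0.9]
width: 0.023
grasp_force: 50.0
```

```bash
python3 - <<'E'
from h import *
p=capture('wrist'); s=readout.state(); e=s['ee_pos']
for d in models.landmark_of(p,'cap_knob')[:2]+models.landmark_of(p,'cap')[:2]: print(round(d['conf'],2),np.round(d['location']),np.round(at(p,*d['location'],e[2]+.018,True)-e,4),np.round(at(p,*d['location'],e[2]-.054,True)-e,4))
plan(.5353,.0012,.2,s['orientation'][2]); print(s['width'],s['grasp_force'])
v=p['color'][:,:,::-1].copy(); a=np.linspace(0,2*np.pi,73)
for r,z in [(.04,.008),(.034,.044),(.012,.072)]:
    u=proj(p,np.c_[e[0]+r*np.cos(a),e[1]+r*np.sin(a),0*a+z+e[2]-.054],True); cv2.polylines(v,[np.round(u*8).astype(np.int32)],True,(0,0,255),1,cv2.LINE_AA,3)
cv2.imwrite('pics/ov7.png',cv2.resize(v[150:420,120:440],None,fx=2.2,fy=2.2,interpolation=cv2.INTER_CUBIC))
E
```

```text
0.67 [234. 282.] [-0.0108  0.0251  0.018 ] [-0.0004 -0.0001 -0.054 ]
0.59 [283. 282.] [ 0.0002 -0.0006  0.018 ] [ 0.0158 -0.038  -0.054 ]
0.83 [280.  76.] [-0.1172 -0.0559  0.018 ] [-0.1569 -0.1192 -0.054 ]
0.77 [233. 281.] [-0.0114  0.0252  0.018 ] [-0.0013  0.     -0.054 ]
t 17.5 pos [ 0.5368 -0.0016  0.1993] rpy [-3.141e+00  1.000e-03  1.965e+00] t/w [ 0.021 -0.002 -0.004] [-0.     0.    -0.001]
0.022632174759283707 49.98993694782257
```

View pics/ov7.png

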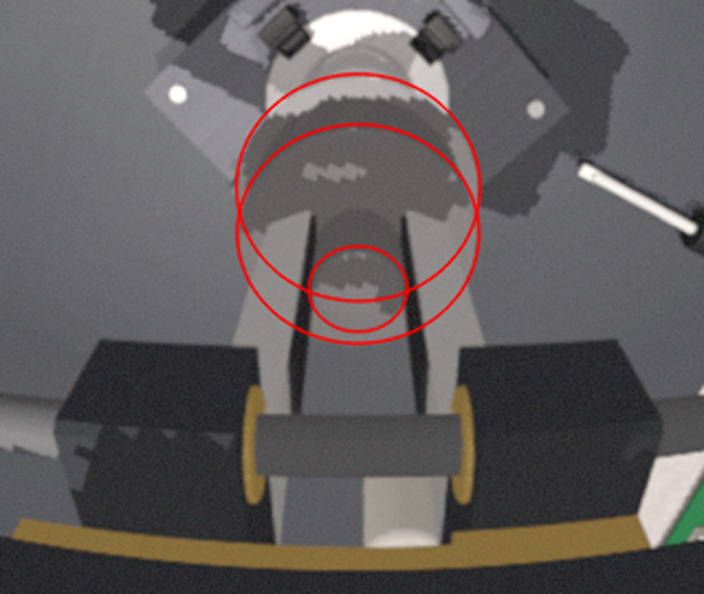

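The cover hangs level and centred under the TCP: the flange arc follows the projected circle and the knob offset is under 1 mm. Correcting the position and lowering to just above the catches.

Request:
jog_arm --series '[{"tx": 0.021, "ty": -0.002, "tz": 0.05, "wx": 0, "wy": 0, "wz": 0, "fingers": 1}, {"tx": 0.021, "ty": -0.002, "tz": 0.2, "wx": 0, "wy": 0, "wz": 0, "fingers": 1}, {"tx": 0.021, "ty": -0.002, "tz": 0.35, "wx": 0, "wy": 0, "wz": 0, "fingers": 1}, {"tx": 0.021, "ty": -0.002, "tz": 0.48, "wx": 0, "wy": 0, "wz": 0, "fingers": 1}, {"tx": 0.021, "ty": -0.002, "tz": 0.53, "wx": 0, "wy": 0, "wz": 0, "fingers": 1}]'

```text
time_s: 18.12
ee_pos: [0.5343, 0.0023, 0.1178]
orientation: [-3.139, -0.001, 1.966]
force: [1.1, -0.0, -0.3]
width: 0.0229
grasp_force: 50.0
```

```bash
python3 - <<'E'
from h import *
plan(.5353,.0012,.11,readout.state()['orientation'][2]); print(readout.state()['force'])
p=capture('wrist'); e=readout.state()['ee_pos']
v=p['color'][:,:,::-1].copy(); a=np.linspace(0,2*np.pi,73)
for x,y,r,z in [(e[0],e[1],.04,e[2]-.046),(.5353,.0012,.044,.04)]:
    u=proj(p,np.c_[x+r*np.cos(a),y+r*np.sin(a),0*a+z],True); cv2.polylines(v,[np.round(u*8).astype(np.int32)],True,(0,0,255),1,cv2.LINE_AA,3)
cv2.imwrite('pics/ov8.png',cv2.resize(v[120:330,150:410],None,fx=2.8,fy=2.8,interpolation=cv2.INTER_CUBIC))
E
```

```text
t 18.12 pos [0.5343 0.0023 0.1178] rpy [-3.139e+00 -1.000e-03  1.966e+00] t/w [-0.009  0.004  0.052] [-0.002 -0.001  0.   ]
[ 1.14099316 -0.01301239 -0.28310516]
```

View pics/ov8.png

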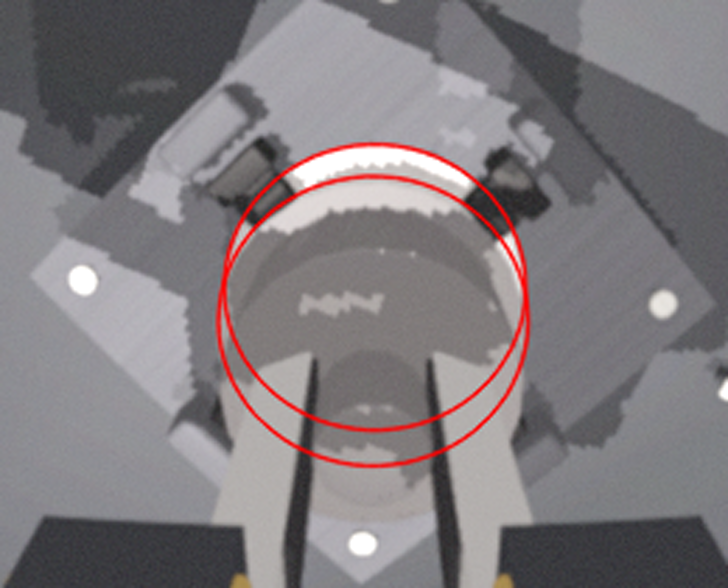

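The cover flange and lip outlines are concentric with the projections. Pressing down slowly.

Request:
jog_arm --series '[{"tx": -0.004, "ty": 0.002, "tz": 0.02, "wx": 0, "wy": 0, "wz": 0, "fingers": 1}, {"tx": -0.004, "ty": 0.002, "tz": 0.04, "wx": 0, "wy": 0, "wz": 0, "fingers": 1}, {"tx": -0.004, "ty": 0.002, "tz": 0.06, "wx": 0, "wy": 0, "wz": 0, "fingers": 1}, {"tx": -0.004, "ty": 0.002, "tz": 0.07, "wx": 0, "wy": 0, "wz": 0, "fingers": 1}, {"tx": -0.004, "ty": 0.002, "tz": 0.07, "wx": 0, "wy": 0, "wz": 0, "fingers": 1}]'

```text
time_s: 18.8
ee_pos: [0.5361, 0.0022, 0.1092]
orientation: [-3.141, 0.0, 1.967]
force: [0.6, -0.0, -0.6]
width: 0.0226
grasp_force: 50.0
```

Request:
jog_arm --series '[{"tx": 0, "ty": 0, "tz": 0.007, "wx": 0, "wy": 0, "wz": 0, "fingers": 1}, {"tx": 0, "ty": 0, "tz": 0.014, "wx": 0, "wy": 0, "wz": 0, "fingers": 1}, {"tx": 0, "ty": 0, "tz": 0.02, "wx": 0, "wy": 0, "wz": 0, "fingers": 1}, {"tx": 0, "ty": 0, "tz": 0.02, "wx": 0, "wy": 0, "wz": 0, "fingers": 1}, {"tx": 0, "ty": 0, "tz": 0.02, "wx": 0, "wy": 0, "wz": 0, "fingers": 1}]'

```text
time_s: 19.42
ee_pos: [0.5356, 0.0023, 0.1061]
orientation: [-3.141, -0.001, 1.967]
force: [-4.0, 1.7, 1.1]
width: 0.0231
grasp_force: 50.0
```

Request:
jog_arm --series '[{"tx": 0.006, "ty": -0.006, "tz": 0, "wx": 0, "wy": 0, "wz": 0, "fingers": 1}, {"tx": 0.006, "ty": -0.006, "tz": 0.006, "wx": 0, "wy": 0, "wz": 0, "fingers": 1}, {"tx": 0.006, "ty": -0.006, "tz": 0.012, "wx": 0, "wy": 0, "wz": 0, "fingers": 1}, {"tx": 0.006, "ty": -0.006, "tz": 0.012, "wx": 0, "wy": 0, "wz": 0, "fingers": 1}, {"tx": 0.006, "ty": -0.006, "tz": 0.012, "wx": 0, "wy": 0, "wz": 0, "fingers": 1}]'

```text
time_s: 20.05
ee_pos: [0.5352, 0.0024, 0.1051]
orientation: [3.141, 0.001, 1.966]
force: [-4.8, -0.9, 6.0]
width: 0.0233
grasp_force: 50.0
```

Request:
jog_arm --series '[{"tx": 0.002, "ty": -0.007, "tz": 0.006, "wx": 0, "wy": 0, "wz": 0, "fingers": 1}, {"tx": 0.002, "ty": -0.007, "tz": 0.012, "wx": 0, "wy": 0, "wz": 0, "fingers": 1}, {"tx": 0.002, "ty": -0.007, "tz": 0.018, "wx": 0, "wy": 0, "wz": 0, "fingers": 1}, {"tx": 0.002, "ty": -0.007, "tz": 0.018, "wx": 0, "wy": 0, "wz": 0, "fingers": 1}, {"tx": 0.002, "ty": -0.007, "tz": 0.018, "wx": 0, "wy": 0, "wz": 0, "fingers": 1}]'

```text
time_s: 20.68
ee_pos: [0.5354, 0.0024, 0.104]
orientation: [3.138, 0.002, 1.967]
force: [-2.8, 0.8, 8.8]
width: 0.0235
grasp_force: 50.0
```

Request:
jog_arm --series '[{"tx": 0.001, "ty": -0.006, "tz": 0.006, "wx": 0, "wy": 0, "wz": 0, "fingers": 1}, {"tx": 0.001, "ty": -0.006, "tz": 0.012, "wx": 0, "wy": 0, "wz": 0, "fingers": 1}, {"tx": 0.001, "ty": -0.006, "tz": 0.018, "wx": 0, "wy": 0, "wz": 0, "fingers": 1}, {"tx": 0.001, "ty": -0.006, "tz": 0.024, "wx": 0, "wy": 0, "wz": 0, "fingers": 1}, {"tx": 0.001, "ty": -0.006, "tz": 0.024, "wx": 0, "wy": 0, "wz": 0, "fingers": 1}]'

```text
time_s: 21.3
ee_pos: [0.5356, 0.0022, 0.1022]
orientation: [3.135, 0.003, 1.967]
force: [-3.1, 0.2, 13.1]
width: 0.0233
grasp_force: 50.0
```

Request:
jog_arm --series '[{"tx": 0, "ty": -0.004, "tz": 0.006, "wx": 0, "wy": 0, "wz": 0, "fingers": 1}, {"tx": 0, "ty": -0.004, "tz": 0.012, "wx": 0, "wy": 0, "wz": 0, "fingers": 1}, {"tx": 0, "ty": -0.004, "tz": 0.018, "wx": 0, "wy": 0, "wz": 0, "fingers": 1}, {"tx": 0, "ty": -0.004, "tz": 0.024, "wx": 0, "wy": 0, "wz": 0, "fingers": 1}, {"tx": 0, "ty": -0.004, "tz": 0.024, "wx": 0, "wy": 0, "wz": 0, "fingers": 1}]'

```text
time_s: 21.92
ee_pos: [0.533, 0.0021, 0.094]
orientation: [3.141, 0.0, 1.967]
force: [1.1, 1.1, 0.5]
width: 0.0231
grasp_force: 50.0
```

Snapped home: TCP z is 0.094, as predicted. I'll re-centre by 2 mm to undo the lateral corrections, then build up the push.

Request:
jog_arm --series '[{"tx": -0.005, "ty": 0.013, "tz": 0, "wx": 0, "wy": 0, "wz": 0, "fingers": 1}, {"tx": -0.005, "ty": 0.013, "tz": 0, "wx": 0, "wy": 0, "wz": 0, "fingers": 1}, {"tx": -0.005, "ty": 0.013, "tz": 0.01, "wx": 0, "wy": 0, "wz": 0, "fingers": 1}, {"tx": -0.005, "ty": 0.013, "tz": 0.02, "wx": 0, "wy": 0, "wz": 0, "fingers": 1}, {"tx": -0.005, "ty": 0.013, "tz": 0.02, "wx": 0, "wy": 0, "wz": 0, "fingers": 1}]'

```text
time_s: 22.55
ee_pos: [0.5344, 0.002, 0.0937]
orientation: [3.141, 0.001, 1.967]
force: [-4.8, -0.1, 10.5]
width: 0.0234
grasp_force: 50.0
```

Request:
jog_arm --series '[{"tx": 0.002, "ty": -0.004, "tz": 0.003, "wx": 0, "wy": 0, "wz": 0, "fingers": 1}, {"tx": 0.002, "ty": -0.004, "tz": 0.004, "wx": 0, "wy": 0, "wz": 0, "fingers": 1}, {"tx": 0.002, "ty": -0.004, "tz": 0.004, "wx": 0, "wy": 0, "wz": 0, "fingers": 1}, {"tx": 0.002, "ty": -0.004, "tz": 0.004, "wx": 0, "wy": 0, "wz": 0, "fingers": 1}, {"tx": 0.002, "ty": -0.004, "tz": 0.004, "wx": 0, "wy": 0, "wz": 0, "fingers": 1}]'

```text
time_s: 23.18
ee_pos: [0.5343, 0.0019, 0.0937]
orientation: [3.14, 0.002, 1.967]
force: [-4.0, -0.1, 11.5]
width: 0.0228
grasp_force: 50.0
```

```bash
python3 - <<'E'
from h import *
p=capture('wrist'); s=readout.state(); e=s['ee_pos']; print(s['force'],e,s['width'],s['time_s'])
F=[]
for _ in range(5): capture('top'); F.append(readout.state()['force'][2])
print(np.round(F,1))
v=p['color'][:,:,::-1].copy(); a=np.linspace(0,2*np.pi,73)
for x,y,r,z in [(.5349,.0013,.040,.048),(.5349,.0013,.044,.04),(e[0],e[1],.012,.112)]:
    u=proj(p,np.c_[x+r*np.cos(a),y+r*np.sin(a),0*a+z],True); cv2.polylines(v,[np.round(u*8).astype(np.int32)],True,(0,0,255),1,cv2.LINE_AA,3)
cv2.imwrite('pics/ov9.png',cv2.resize(v[120:330,150:410],None,fx=2.8,fy=2.8,interpolation=cv2.INTER_CUBIC))
E
```

```text
[-4.81044872 -0.35915182 10.58223252] [0.53436027 0.00196959 0.0937068 ] 0.023020789349231303 23.225
[11.  11.3 10.8 11.4 11.7]
```

View pics/ov9.png

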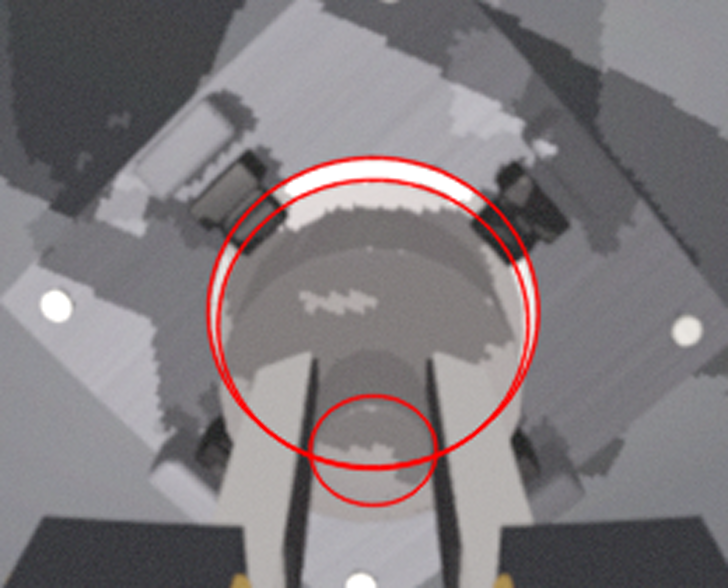

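The flange sits inside the lip ring with the catches over it, concentric within about 1 mm. The push is about 11.1 N, so I'm adding a touch more and then handing in.

Request:
jog_arm --series '[{"tx": 0, "ty": 0, "tz": 0.005, "wx": 0, "wy": 0, "wz": 0, "fingers": 1}, {"tx": 0, "ty": 0, "tz": 0.005, "wx": 0, "wy": 0, "wz": 0, "fingers": 1}, {"tx": 0, "ty": 0, "tz": 0.005, "wx": 0, "wy": 0, "wz": 0, "fingers": 1}, {"tx": 0, "ty": 0, "tz": 0.005, "wx": 0, "wy": 0, "wz": 0, "fingers": 1}, {"tx": 0, "ty": 0, "tz": 0.005, "wx": 0, "wy": 0, "wz": 0, "fingers": 1}]'

```text
time_s: 24.1
ee_pos: [0.5344, 0.0019, 0.0937]
orientation: [3.14, 0.002, 1.967]
force: [-5.2, 1.5, 13.6]
width: 0.0229
grasp_force: 50.0
```

```bash
python3 - <<'E'
from h import *
F=[]
for _ in range(6): capture('top'); F.append(readout.state()['force'][2])
print(np.round(F,1),readout.state()['ee_pos'])
if 10.5<np.mean(F)<14.5: print(r.finish_job())
E
```

```text
[13.4 13.9 12.7 13.6 13.4 13.7] [0.53437756 0.00193988 0.09364602]
the job is handed in; nothing more can be done
None
```

The job is handed in at about 24.4 s: the narrow cup is nested in the well and released, and the grey cover is snapped home past the catches with the gripper still pressing it down at about 13.4 N (12 N asked).

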